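Find the full tin of shelf pins by hefting

TASK

Of the three identical closed tins on the table only one is still full of steel shelf pins: heft them against one another, in any order, to find the heaviest by feel, standing the others back upright where they stood. Then hold the heaviest tin up, upright and still, in front of the bookcase bay whose shelf is not yet hung (its board lies on the bottom of the bay): within a hand's breadth of the bay's front, between its two uprights and raised to the upper half of the case, touching nothing. Finish while holding it there, and leave everything else where it is.

Things in the scene. Friction and masses are not known exactly. Their poses are not given: they have to be found in the camera images.
- tin_a: Round plain steel tin with pressed-on lid, 56 mm diameter, lid flush and 15 mm deep, 70 mm high. Origin: centre of its underside, z up its axis. The three tins look alike and stand in any order in a loose row on the table: the full one (it may be any) weighs 0.58 to 0.80 kg, the other two 0.19 to 0.38 kg each; the contents are packed tight.
- tin_b: Round plain steel tin with pressed-on lid, 56 mm diameter, lid flush and 15 mm deep, 70 mm high. Origin: centre of its underside, z up its axis. The three tins look alike and stand in any order in a loose row on the table: the full one (it may be any) weighs 0.58 to 0.80 kg, the other two 0.19 to 0.38 kg each; the contents are packed tight.
- tin_c: Round plain steel tin with pressed-on lid, 56 mm diameter, lid flush and 15 mm deep, 70 mm high. Origin: centre of its underside, z up its axis. The three tins look alike and stand in any order in a loose row on the table: the full one (it may be any) weighs 0.58 to 0.80 kg, the other two 0.19 to 0.38 kg each; the contents are packed tight.
- table: The grey work table, fixed; its top is the surface z = 0 on which everything stands.
- bookcase: Low counter-top maple bookcase without top or back, fixed, beyond the tins: 620 mm wide (y), 200 deep (x), 240 high; two bays, each 283 mm wide inside, between three uprights 18 mm thick. Origin: under the middle of its front edge, on the table; its front looks along its -x (to the robot), z up. Bay centres at y = +150 and -150 mm.
- hung_shelf: Maple shelf board 190 x 279 x 18 mm, hung on four pins half-way up in the finished bay of the bookcase (either one), with blue bookends and a sheet of paper on it; fixed. Origin: level with the board's underside, 105 mm above the table, in the middle of the bay's front edge; axes as the bookcase.
- loose_shelf: Maple shelf board 190 x 279 x 18 mm lying bare on the bottom of the other bay, whose shelf is not yet hung; fixed. Origin: middle of that bay's front edge, level with the board's underside, 38 mm above the table; axes as the bookcase: -x points out of the bay to the front, the board lies towards +x, the bay's uprights stand at y = -150 and +150 mm.
- screwdriver: Bystander among the tins: screwdriver 170 mm long, lying; leave alone. Origin near its middle, on the table.
- label_roll: Bystander among the tins: roll of white labels lying flat, 52 mm diameter, 26 mm high. Origin: centre of its underside.
- bookend: Bystander: blue sheet-steel bookend, standing, upright plate 90 mm wide, 130 mm high, foot 100 mm long towards its -x. Origin: at the bottom of the upright plate.
- mug: Bystander: white mug, 80 mm diameter, 92 mm high, handle at its +y. Origin: centre of its underside.
- mallet: Bystander: rubber mallet 260 mm long, lying. Origin near its middle, on the table.

How it is judged:
By the outcome, as a careful person would: the job done as asked, in the order asked, and still so for the second after the job is handed in, while the arm keeps its last pose, push and grip.
It also fails if it takes over 69 s, if anything falls off the work surface, if the arm or the gripper's body presses on something with over 40 N, if the wrist force passes 120 N, or if a joint passes its speed limit or range.

ROBOT

A 6-joint arm with a two-finger parallel gripper is mounted at the origin on the work surface. World frame = base frame: x ahead of the robot, y to its left, z up, the work surface at z = 0. Lengths are in m, angles in rad, forces in N, time in s.
With the tool pointing down it reaches from about 0.25 to 0.775 m from the base axis. Payload 4 kg.
Tool frame: the origin (TCP) lies between the finger pads; the fingertips stand 8 mm ahead of it and the grasp point (between the pads) lies 11 mm behind it (bot.tip_reach is the z of the fingertips in the tool frame, in m); z points along the fingers, y is the line along which they close (so a half turn about z gives the same grasp; the last joint's range is limited). The gripper opens to 85 mm and grips with 20 to 120 N. Pads are 22 mm wide; open, the fingers measure 114 mm over their backs; the gripper's body (76 mm by 85 mm) begins 54 mm behind the grasp point. The pads swing forward as they close: fully open they stand 13 mm farther back than shut.
Start: joints at [-1.333, 0.087, 1.371, -0, 1.684, -0.103], TCP at [0.184, -0.518, 0.239] pointing down, gripper open.
Joint ranges: [-3.1, 3.1], [-0.76, 2.03], [0.27, 2.55], [-1.08, 4.22], [0.17, 2.65], [-2.57, 2.57]. Speed limits (rad/s): [2.79, 2.79, 3.14, 3.14, 3.14, 3.14].

INTERFACE

Orientations are given as a unit quaternion [x, y, z, w].
In Python, from rig import bot, viewer, telemetry gives the robot as it stands (bot), with the cameras (viewer) and the readings (telemetry).
- The arm moves only by the shell command python3 drive.py [FORCE], which reads ROWS from standard input. ROWS is a JSON list of rows, 1 to 8 of them, each of 7 numbers: a rotation vector rx, ry, rz in fractions of the full range, 1 being 2 pi rad, then dx, dy, dz in parts of the range, where 1.0 means 0.8 m, then the finger opening in m; each row is the pose to reach, as a shift and turn from the pose commanded when the command began, along the tool's axes at that moment; what a row does not reach only later rows make up. A row lasts 1/12 s, in which the tool goes at most 0.0417 m and 0.125 rad, less where a joint would pass 70% of its speed; a pose out of reach is approached as far as the arm can. The fingers move at their own pace and stop on an object; FORCE is the grip in N (left out, the last holds). Time passes only in rows, so rows that do not move let the fingers close. It prints the time, the measured TCP pose, the force, the opening and the grip force at its end. Shift and turn numbers lie between -1 and 1, and a call with a number outside is refused. Input that does not fit is refused with a message, and nothing moves.
- telemetry.get_obs(): the state, without advancing time (a new reading comes with each control period).
- viewer.get_image(name): name is "scene" or "top"; returns a dict with "color" (420x560x3 uint8, red, green, blue), "camera_matrix" (3x3 intrinsics, pixels), "k1" (the pictures are not rectified: a ray, as slopes to the right and down, at radius r is drawn at 1 + k1 r^2 times it, then the intrinsics apply), "position" and "orientation" of the camera in the world. Camera axes: x right, y up, looking along -z (the intrinsics and any distortion apply to the point x, -y, -z); pixel columns grow to the right and rows downward; lengths in m; the calibration is good to about 2 mm. A picture is of the moment at which its call begins. There is no depth.
- bot.close_job(): hands the job in; it is judged then, once.
The state is a dict: "t": time; "joint_pos": joint angles; "joint_vel": joint speeds; "joint_torque": joint torques, N m; "tcp_pos": TCP position; "tcp_rot": TCP orientation; "ft_force": force on the tool from outside, world axes, zero at the start; "torque": the same for the moment, N m; "opening": finger opening in m; "grasp_force": force on a finger pad.
Only numpy, scipy, OpenCV 4.12 (cv2) and the standard library are available. Lean on these libraries where they do the work, as an engineer would, in place of code of your own. Each camera call takes 0.05 s, during which the arm holds its last target. There are 200 camera calls.

## Working session

There is one attempt and no reset: what is moved stays moved. The work goes in short steps, Python scripts to look and compute and a shell command to move; the robot and the scene stay as the last step left them, time stands still between calls to the robot, and variables do not carry over. Pictures are saved under pics/ and viewed, at most 10 in all, crops included, and the job is handed in when it is done.

```bash
ls; mkdir -p pics
python3 - <<'E'
from rig import bot, viewer, telemetry
import cv2
for n in("scene","top"):
    i=viewer.get_image(n); cv2.imwrite(f"pics/{n}0.png",cv2.cvtColor(i["color"],cv2.COLOR_RGB2BGR))
    print(n,i["camera_matrix"],i["k1"],i["position"],i["orientation"])
o=telemetry.get_obs(); print(o, bot.tip_reach)
E
```

```text
drive.py
pics
rig.py
scene [[523.68960511   0.         280.04455943]
 [  0.         523.68960511 220.64571737]
 [  0.           0.           1.        ]] -0.04681068323765446 [1.00021443 0.5329425  1.25198955] [0.09244216 0.2554164  0.89463427 0.3547484 ]
top [[508.1535154    0.         279.34898815]
 [  0.         508.1535154  210.16763417]
 [  0.           0.           1.        ]] -0.023517551459302278 [0.4455555  0.0171633  1.40309256] [ 0.01379401 -0.02989711 -0.69907223  0.7142926 ]
{'t': 0.1, 'joint_pos': array([-1.33311461e+00,  8.79144234e-02,  1.37208457e+00,  9.21783041e-06,
        1.68361132e+00, -1.03084330e-01]), 'joint_vel': array([-0.00054256, -0.00181619, -0.0033479 ,  0.00044095,  0.00110379,
        0.00071305]), 'joint_torque': array([ 1.97236244e-03, -3.53013968e+01, -3.14217997e+01, -1.45359786e-04,
        7.90555787e-03, -2.38722620e-06]), 'tcp_pos': array([ 0.18372122, -0.51795784,  0.23824735]), 'tcp_rot': array([ 9.85519305e-01,  1.69560261e-01, -6.32719548e-05, -1.00685461e-03]), 'ft_force': array([-0.25353563,  0.09524457, -0.15184945]), 'torque': array([-0.00048523, -0.05083677, -0.04162505]), 'grasp_force': 0.0, 'opening': 0.0854362760031487} 0.008
```

View pics/scene0.png

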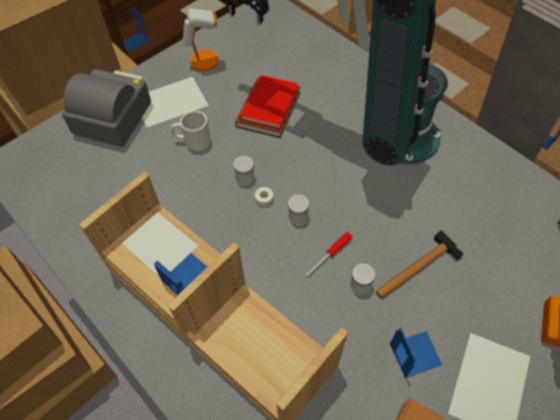

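View pics/top0.png

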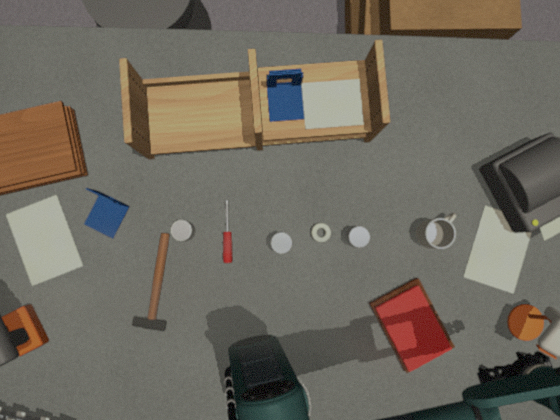

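The top view shows tins at about (181,230), (281,242) and (359,236), with the screwdriver at (228,232), the label roll at (321,232) and the mallet at (157,280). The left bay (around x=200, y=110) has the bare loose board. The right bay is finished, with the bookend and paper. I'll crop in closer.

```bash
cat > h.py <<'E'
import numpy as np, cv2
from scipy.spatial.transform import Rotation as R
from rig import bot, viewer, telemetry
def ray(im,u,v,z):
    K=im["camera_matrix"]; 
    d=cv2.undistortPoints(np.array([[[u,v]]],float),K,np.array([im["k1"],0,0,0,0.]),)[0,0]
    w=R.from_quat(im["orientation"]).apply([d[0],-d[1],-1]); p=np.array(im["position"])
    return p+w*(z-p[2])/w[2]
def rel(target,yaw_target=None,o=None):
    o=o or telemetry.get_obs(); r=R.from_quat(o["tcp_rot"])
    return r.inv().apply(np.array(target)-o["tcp_pos"])
E
python3 - <<'E'
import cv2
a=cv2.imread("pics/top0.png")
c=cv2.resize(a[205:265,155:385],None,fx=3.4,fy=3.4,interpolation=cv2.INTER_CUBIC)
d=cv2.resize(a[35:165,112:400],None,fx=2.7,fy=2.7,interpolation=cv2.INTER_CUBIC)
import numpy as np
w=max(c.shape[1],d.shape[1]); p=lambda m:cv2.copyMakeBorder(m,0,0,0,w-m.shape[1],cv2.BORDER_CONSTANT)
o=np.vstack([p(c),p(d)]); print(o.shape,c.shape); cv2.imwrite("pics/crop1.png",o)
E
```

```text
(555, 782, 3) (204, 782, 3)
```

View pics/crop1.png

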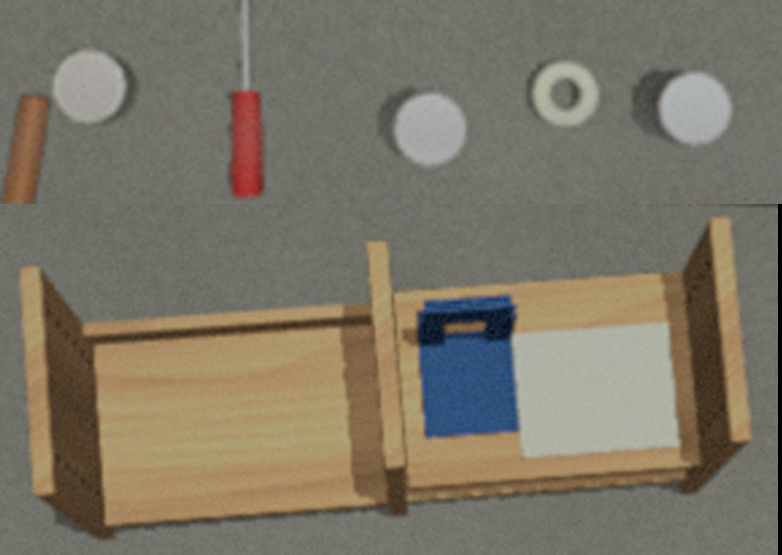

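Run:
```python
from h import *
im=viewer.get_image("top")
f=lambda x,y,s,u0,v0:((x+.5)/s-.5+u0,(y+.5)/s-.5+v0)
for n,x,y in(("L",91,86),("M",430,129),("R",695,108)): print(n,ray(im,*f(x,y,3.4,155,205),.07).round(4))
for n,x,y in(("roll",565,93,),): print(n,ray(im,*f(x,y,3.4,155,205),.026).round(4))
for n,x,y in(("mal",33,97),("sdtip",245,0),("sdend",247,195)): print(n,ray(im,*f(x,y,3.4,155,205),.015).round(4))
for n,x,y in(("upL",36,493),("upL2",52,492),("upM",386,467),("upM2",403,466),("upR",735,441),("upR2",748,439),("backL",22,268),("backM",368,242),("backR",729,218)): print(n,ray(im,*f(x,y-204,2.7,112,35),.24).round(4))
o=telemetry.get_obs(); r=R.from_quat(o["tcp_rot"]); print(r.as_matrix().round(3),o["t"])
p=R.from_euler("z",np.pi/2)  # want tool y along +-x
for s in(1,-1):
    T=R.from_matrix(np.array([[0,s,0],[s,0,0],[0,0,-1.]])); print((r.inv()*T).as_rotvec().round(3))
```

```text
L [0.4709 0.2425 0.07  ]
M [ 0.4434 -0.0188  0.07  ]
R [ 0.4639 -0.2236  0.07  ]
roll [ 0.4743 -0.1271  0.026 ]
mal [0.4622 0.2978 0.015 ]
sdtip [0.5437 0.1306 0.015 ]
sdend [0.3877 0.1248 0.015 ]
upL [0.6678 0.3501 0.24  ]
upL2 [0.669  0.3365 0.24  ]
upM [0.6976 0.0524 0.24  ]
upM2 [0.6988 0.0378 0.24  ]
upR [ 0.7283 -0.2484  0.24  ]
upR2 [ 0.7304 -0.2597  0.24  ]
backL [0.8638 0.3705 0.24  ]
backM [0.8949 0.0728 0.24  ]
backR [ 0.9262 -0.242   0.24  ]
[[ 0.942  0.334 -0.   ]
 [ 0.334 -0.942  0.002]
 [ 0.    -0.002 -1.   ]] 0.15
[-1.00e-03 -1.00e-03 -1.23e+00]
[-1.000e-03  2.000e-03  1.912e+00]
```

Careful with the scale: shifts go in shares of 0.8 m and turns go in shares of 2 pi rad. That gives: 0.29 m / 0.8 = 0.3625, 0.2536 m / 0.8 = 0.317, -0.98 rad / 6.2832 = -0.156.

```bash
R="" ; echo '[[0, 0, -0.0199, 0.0453, -0.023, 0.01, 0.085], [0, 0, -0.0398, 0.0906, -0.0459, 0.02, 0.085], [0, 0, -0.0589, 0.1363, -0.0688, 0.03, 0.085], [0, 0, -0.078, 0.1813, -0.0919, 0.04, 0.085], [0, 0, -0.0979, 0.2263, -0.115, 0.05, 0.085], [0, 0, -0.1178, 0.2713, -0.1375, 0.06, 0.085], [0, 0, -0.1369, 0.317, -0.1608, 0.07, 0.085], [0, 0, -0.156, 0.3625, -0.1838, 0.08, 0.085]]' | python3 drive.py 40
python3 - <<'E'
from h import *
o=telemetry.get_obs(); r=R.from_quat(o["tcp_rot"])
T=R.from_matrix(np.array([[0,1,0],[1,0,0],[0,0,-1.]])); print((r.inv()*T).as_rotvec().round(3), rel([.4639,-.2236,.16]).round(4),o["joint_pos"].round(2))
E
```

```text
t: 0.82
tcp_pos: [0.4088, -0.2812, 0.1748]
tcp_rot: [0.788, 0.616, -0.0, 0.0]
ft_force: [0.1, -0.4, -0.6]
opening: 0.0848
grasp_force: 0.0
[-0.     0.    -0.244] [0.0692 0.0395 0.0148] [-0.72 -0.01  1.6  -0.    1.55 -0.47]
```

Converted, 0.07 m / 0.8 = 0.0875, 0.0396 m / 0.8 = 0.0495, -0.247 rad / 6.2832 = -0.0393.

```bash
echo '[[0, 0, -0.0194, 0.0438, 0.025, 0.0088, 0.085], [0, 0, -0.0393, 0.0875, 0.0495, 0.0188, 0.085], [0, 0, -0.0393, 0.0875, 0.0495, 0.0188, 0.085], [0, 0, -0.0393, 0.0875, 0.0495, 0.0188, 0.085], [0, 0, -0.0393, 0.0875, 0.0495, 0.0188, 0.085]]' | python3 drive.py
python3 - <<'E'
from h import *
o=telemetry.get_obs(); r=R.from_quat(o["tcp_rot"])
T=R.from_matrix(np.array([[0,1,0],[1,0,0],[0,0,-1.]])); print((r.inv()*T).as_rotvec().round(3), rel([.4639,-.2236,.16]).round(4),o["joint_pos"].round(2))
im=viewer.get_image("top"); cv2.imwrite("pics/top1.png",cv2.resize(im["color"][190:290,300:420,::-1],None,fx=4,fy=4))
E
```

```text
t: 1.23
tcp_pos: [0.4634, -0.225, 0.16]
tcp_rot: [0.708, 0.706, -0.0, -0.0]
ft_force: [-0.8, 0.1, -0.1]
opening: 0.0851
grasp_force: 0.0
[-0.001  0.    -0.003] [0.0014 0.0005 0.    ] [-0.56  0.04  1.58 -0.    1.52 -0.56]
```

View pics/top1.png

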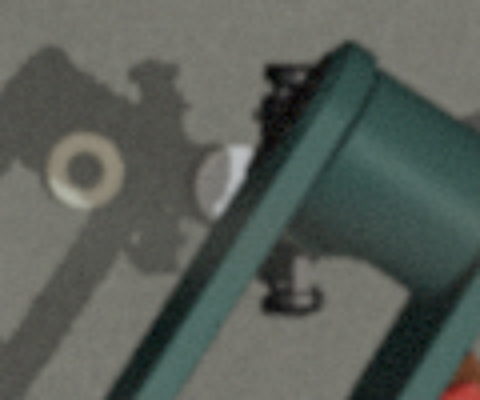

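The gripper's fingers straddle the tin, one in front and one behind, so I'm descending.

Converted, 0.136 m / 0.8 = 0.17, 0.128 m / 0.8 = 0.16.

```bash
echo '[[0, 0, 0, 0.0013, 0, 0.045, 0.085], [0, 0, 0, 0.0013, 0, 0.09, 0.085], [0, 0, 0, 0.0013, 0, 0.1313, 0.085], [0, 0, 0, 0.0013, 0, 0.16, 0.085], [0, 0, 0, 0.0013, 0, 0.17, 0.085], [0, 0, 0, 0.0013, 0, 0.17, 0.085], [0, 0, 0, 0.0013, 0, 0.17, 0.05], [0, 0, 0, 0.0013, 0, 0.17, 0.05]]' | python3 drive.py 50;echo '[[0, 0, 0, 0, 0, 0, 0.05], [0, 0, 0, 0, 0, 0, 0.05], [0, 0, 0, 0, 0, 0, 0.05], [0, 0, 0, 0, 0, 0, 0.05]]' | python3 drive.py
```

```text
t: 1.95
tcp_pos: [0.465, -0.2255, 0.0268]
tcp_rot: [0.709, 0.706, 0.0, 0.002]
ft_force: [0.5, -0.4, -0.6]
opening: 0.0637
grasp_force: 0.0
t: 2.28
tcp_pos: [0.4659, -0.2256, 0.0274]
tcp_rot: [0.708, 0.706, 0.001, 0.003]
ft_force: [0.8, -2.0, 6.2]
opening: 0.0556
grasp_force: 54.1
```

Converted, -0.06 m / 0.8 = -0.075, -0.05 m / 0.8 = -0.0625.

```bash
echo '[[0, 0, 0, 0, 0, -0.0125, 0.05], [0, 0, 0, 0, 0, -0.0375, 0.05], [0, 0, 0, 0, 0, -0.0625, 0.05], [0, 0, 0, 0, 0, -0.075, 0.05], [0, 0, 0, 0, 0, -0.075, 0.05], [0, 0, 0, 0, 0, -0.075, 0.05], [0, 0, 0, 0, 0, -0.075, 0.05], [0, 0, 0, 0, 0, -0.075, 0.05]]' | python3 drive.py;echo '[[0, 0, 0, 0, 0, 0, 0.05], [0, 0, 0, 0, 0, 0, 0.05], [0, 0, 0, 0, 0, 0, 0.05], [0, 0, 0, 0, 0, 0, 0.05]]' | python3 drive.py; python3 -c "
from rig import bot, viewer, telemetry
o=telemetry.get_obs();print(o['torque'],o['tcp_pos'],o['joint_torque'])"
```

```text
t: 2.95
tcp_pos: [0.4624, -0.2231, 0.0823]
tcp_rot: [0.708, 0.706, -0.0, -0.002]
ft_force: [-0.7, -0.8, -7.6]
opening: 0.0557
grasp_force: 55.2
t: 3.28
tcp_pos: [0.4636, -0.2239, 0.084]
tcp_rot: [0.708, 0.706, -0.0, -0.0]
ft_force: [-0.1, -0.3, -6.1]
opening: 0.0557
grasp_force: 55.2
[ 0.03148693 -0.04809954 -0.00700255] [ 0.46356316 -0.22388876  0.08403337] [ 2.03594442e-03 -3.63872230e+01 -3.19613457e+01  7.99581874e-03
  1.93659891e-02 -7.30507281e-06]
```

```bash
for i in 1 2 3; do echo '[[0, 0, 0, 0, 0, 0, 0.05], [0, 0, 0, 0, 0, 0, 0.05]]' | python3 drive.py; done | grep -E "ft_|tcp_pos"
```

```text
tcp_pos: [0.4637, -0.2239, 0.0843]
ft_force: [-0.1, -0.9, -6.8]
tcp_pos: [0.4637, -0.2239, 0.0844]
ft_force: [0.1, -0.5, -6.8]
tcp_pos: [0.4637, -0.2239, 0.0843]
ft_force: [-0.4, 0.2, -5.6]
```

About 6.2 N, which is roughly 0.6 kg and probably the full tin. I'll set it back and heft the other two to compare.

Converted, 0.0575 m / 0.8 = 0.0719, 0.056 m / 0.8 = 0.07.

```bash
echo '[[0, 0, 0, 0, 0, 0.0313, 0.05], [0, 0, 0, 0, 0, 0.0563, 0.05], [0, 0, 0, 0, 0, 0.0663, 0.05], [0, 0, 0, 0, 0, 0.07, 0.05], [0, 0, 0, 0, 0, 0.0719, 0.05], [0, 0, 0, 0, 0, 0.0719, 0.05], [0, 0, 0, 0, 0, 0.0719, 0.05], [0, 0, 0, 0, 0, 0.0719, 0.05]]' | python3 drive.py; echo '[[0, 0, 0, 0, 0, 0, 0.085], [0, 0, 0, 0, 0, 0, 0.085], [0, 0, 0, 0, 0, 0, 0.085], [0, 0, 0, 0, 0, 0, 0.085], [0, 0, 0, 0, 0, 0, 0.085], [0, 0, 0, 0, 0, 0, 0.085]]' | python3 drive.py
```

```text
t: 4.45
tcp_pos: [0.4645, -0.2245, 0.0276]
tcp_rot: [0.708, 0.706, 0.0, 0.001]
ft_force: [0.6, 0.1, -5.5]
opening: 0.0554
grasp_force: 56.3
t: 4.95
tcp_pos: [0.464, -0.2241, 0.0273]
tcp_rot: [0.708, 0.706, 0.0, 0.0]
ft_force: [-0.3, -0.2, 0.1]
opening: 0.0848
grasp_force: 0.0
```

Converted, 0.19 m / 0.8 = 0.2375, -0.0206 m / 0.8 = -0.0258.

```bash
echo '[[0, 0, 0, 0, 0, -0.0438, 0.085], [0, 0, 0, 0, 0, -0.0938, 0.085], [0, 0, 0, 0, 0, -0.1375, 0.085], [0, 0, 0, 0.0438, -0.005, -0.1438, 0.085], [0, 0, 0, 0.0938, -0.0125, -0.1438, 0.085], [0, 0, 0, 0.1438, -0.0175, -0.1438, 0.085], [0, 0, 0, 0.1938, -0.0225, -0.1438, 0.085], [0, 0, 0, 0.2375, -0.0258, -0.1438, 0.085]]' | python3 drive.py | grep tcp; echo '[[0, 0, 0, 0.0191, 0, 0, 0.085], [0, 0, 0, 0.0191, 0, 0, 0.085], [0, 0, 0, 0.0191, 0, 0, 0.085], [0, 0, 0, 0.0191, 0, 0, 0.085]]' | python3 drive.py
python3 - <<'E'
from h import *
o=telemetry.get_obs(); print(rel([.4434,-.0188,.024]).round(4))
E
```

```text
tcp_pos: [0.443, -0.0319, 0.1421]
tcp_rot: [0.708, 0.706, 0.0, 0.0]
t: 5.95
tcp_pos: [0.4438, -0.0193, 0.1419]
tcp_rot: [0.708, 0.706, -0.0, 0.0]
ft_force: [0.0, -0.2, 0.7]
opening: 0.085
grasp_force: 0.0
[ 0.0006 -0.0005  0.1179]
```

Converted, 0.116 m / 0.8 = 0.145, 0.115 m / 0.8 = 0.1438.

```bash
echo '[[0, 0, 0, 0.0006, 0, 0.045, 0.085], [0, 0, 0, 0.0006, 0, 0.09, 0.085], [0, 0, 0, 0.0006, 0, 0.125, 0.085], [0, 0, 0, 0.0006, 0, 0.1438, 0.085], [0, 0, 0, 0.0006, 0, 0.145, 0.085], [0, 0, 0, 0.0006, 0, 0.145, 0.085], [0, 0, 0, 0.0006, 0, 0.145, 0.05], [0, 0, 0, 0.0006, 0, 0.145, 0.05]]' | python3 drive.py 50 | grep tcp_p;echo '[[0, 0, 0, 0, 0, 0, 0.05], [0, 0, 0, 0, 0, 0, 0.05], [0, 0, 0, 0, 0, 0, 0.05], [0, 0, 0, 0, 0, 0, 0.05]]' | python3 drive.py; echo '[[0, 0, 0, 0, 0, -0.0125, 0.05], [0, 0, 0, 0, 0, -0.0375, 0.05], [0, 0, 0, 0, 0, -0.0625, 0.05], [0, 0, 0, 0, 0, -0.0713, 0.05], [0, 0, 0, 0, 0, -0.0713, 0.05], [0, 0, 0, 0, 0, -0.0713, 0.05], [0, 0, 0, 0, 0, -0.0713, 0.05], [0, 0, 0, 0, 0, -0.0713, 0.05]]' | python3 drive.py; for i in 1 2 3 4; do echo '[[0, 0, 0, 0, 0, 0, 0.05], [0, 0, 0, 0, 0, 0, 0.05]]' | python3 drive.py; done | grep -E "ft_|tcp_pos"
```

```text
tcp_pos: [0.4454, -0.0189, 0.0277]
t: 6.95
tcp_pos: [0.4458, -0.0187, 0.0281]
tcp_rot: [0.708, 0.706, 0.001, 0.002]
ft_force: [1.0, -1.4, 6.4]
opening: 0.0552
grasp_force: 53.9
t: 7.62
tcp_pos: [0.4424, -0.0178, 0.0811]
tcp_rot: [0.708, 0.706, -0.001, -0.001]
ft_force: [-0.3, 0.0, -3.3]
opening: 0.0554
grasp_force: 54.1
tcp_pos: [0.4431, -0.018, 0.0819]
ft_force: [0.5, 0.3, -3.3]
tcp_pos: [0.4435, -0.0181, 0.0825]
ft_force: [-0.1, -0.1, -2.4]
tcp_pos: [0.4437, -0.0181, 0.0828]
ft_force: [0.5, -0.2, -2.0]
tcp_pos: [0.4437, -0.0181, 0.0829]
ft_force: [-0.1, 1.0, -3.3]
```

About 2.8 N, so this one is light. I'll set it back and go on to the left tin.

Converted, 0.056 m / 0.8 = 0.07, 0.055 m / 0.8 = 0.0688.

```bash
echo '[[0, 0, 0, 0, 0, 0.0313, 0.05], [0, 0, 0, 0, 0, 0.0563, 0.05], [0, 0, 0, 0, 0, 0.065, 0.05], [0, 0, 0, 0, 0, 0.0688, 0.05], [0, 0, 0, 0, 0, 0.07, 0.05], [0, 0, 0, 0, 0, 0.07, 0.05], [0, 0, 0, 0, 0, 0.07, 0.05], [0, 0, 0, 0, 0, 0.07, 0.05]]' | python3 drive.py; echo '[[0, 0, 0, 0, 0, 0, 0.085], [0, 0, 0, 0, 0, 0, 0.085], [0, 0, 0, 0, 0, 0, 0.085], [0, 0, 0, 0, 0, 0, 0.085], [0, 0, 0, 0, 0, 0, 0.085], [0, 0, 0, 0, 0, 0, 0.085]]' | python3 drive.py
python3 - <<'E'
from h import *
o=telemetry.get_obs(); print(rel([.4709,.2425,.142]).round(4))
E
```

```text
t: 8.95
tcp_pos: [0.4439, -0.0181, 0.028]
tcp_rot: [0.708, 0.706, -0.0, 0.0]
ft_force: [-4.4, 0.7, 5.5]
opening: 0.0553
grasp_force: 55.1
t: 9.45
tcp_pos: [0.4438, -0.0181, 0.0268]
tcp_rot: [0.708, 0.706, 0.0, 0.0]
ft_force: [0.3, 0.2, 0.2]
opening: 0.0847
grasp_force: 0.0
[ 0.2607  0.0263 -0.1152]
```

Converted, 0.195 m / 0.8 = 0.2438, 0.155 m / 0.8 = 0.1938.

```bash
echo '[[0, 0, 0, 0, 0, -0.0438, 0.085], [0, 0, 0, 0, 0, -0.0938, 0.085], [0, 0, 0, 0, 0, -0.1375, 0.085], [0, 0, 0, 0.0438, 0.005, -0.1438, 0.085], [0, 0, 0, 0.0938, 0.0125, -0.1438, 0.085], [0, 0, 0, 0.1438, 0.0175, -0.1438, 0.085], [0, 0, 0, 0.1938, 0.0225, -0.1438, 0.085], [0, 0, 0, 0.2438, 0.0275, -0.1438, 0.085]]' | python3 drive.py | grep tcp; echo '[[0, 0, 0, 0.0438, 0.005, 0, 0.085], [0, 0, 0, 0.0819, 0.0056, 0, 0.085], [0, 0, 0, 0.0819, 0.0056, 0, 0.085], [0, 0, 0, 0.0819, 0.0056, 0, 0.085], [0, 0, 0, 0.0819, 0.0056, 0, 0.085]]' | python3 drive.py
python3 - <<'E'
from h import *
o=telemetry.get_obs(); print(rel([.4709,.2425,.026]).round(4))
E
```

```text
tcp_pos: [0.4663, 0.1786, 0.1421]
tcp_rot: [0.708, 0.706, 0.0, 0.0]
t: 10.53
tcp_pos: [0.4708, 0.2419, 0.1415]
tcp_rot: [0.708, 0.706, -0.001, 0.0]
ft_force: [-0.0, 0.2, 0.1]
opening: 0.0846
grasp_force: 0.0
[0.0007 0.0002 0.1155]
```

Converted, 0.115 m / 0.8 = 0.1438, 0.114 m / 0.8 = 0.1425.

```bash
echo '[[0, 0, 0, 0.0006, 0, 0.045, 0.085], [0, 0, 0, 0.0006, 0, 0.09, 0.085], [0, 0, 0, 0.0006, 0, 0.125, 0.085], [0, 0, 0, 0.0006, 0, 0.1425, 0.085], [0, 0, 0, 0.0006, 0, 0.1438, 0.085], [0, 0, 0, 0.0006, 0, 0.1438, 0.085], [0, 0, 0, 0.0006, 0, 0.1438, 0.05], [0, 0, 0, 0.0006, 0, 0.1438, 0.05]]' | python3 drive.py 50 | grep tcp_p;echo '[[0, 0, 0, 0, 0, 0, 0.05], [0, 0, 0, 0, 0, 0, 0.05], [0, 0, 0, 0, 0, 0, 0.05], [0, 0, 0, 0, 0, 0, 0.05]]' | python3 drive.py; echo '[[0, 0, 0, 0, 0, -0.0125, 0.05], [0, 0, 0, 0, 0, -0.0375, 0.05], [0, 0, 0, 0, 0, -0.0625, 0.05], [0, 0, 0, 0, 0, -0.0713, 0.05], [0, 0, 0, 0, 0, -0.0713, 0.05], [0, 0, 0, 0, 0, -0.0713, 0.05], [0, 0, 0, 0, 0, -0.0713, 0.05], [0, 0, 0, 0, 0, -0.0713, 0.05]]' | python3 drive.py; for i in 1 2 3 4; do echo '[[0, 0, 0, 0, 0, 0, 0.05], [0, 0, 0, 0, 0, 0, 0.05]]' | python3 drive.py; done | grep -E "ft_|tcp_pos"
```

```text
tcp_pos: [0.4727, 0.2429, 0.029]
t: 11.53
tcp_pos: [0.473, 0.2432, 0.0295]
tcp_rot: [0.708, 0.706, 0.002, 0.001]
ft_force: [1.7, -1.5, 6.2]
opening: 0.0557
grasp_force: 54.0
t: 12.2
tcp_pos: [0.4698, 0.2424, 0.082]
tcp_rot: [0.708, 0.706, -0.002, -0.001]
ft_force: [-0.2, -0.2, -3.8]
opening: 0.0555
grasp_force: 53.8
tcp_pos: [0.4704, 0.2426, 0.0827]
ft_force: [0.8, 0.7, -3.2]
tcp_pos: [0.4709, 0.2428, 0.0835]
ft_force: [-0.5, 0.4, -3.1]
tcp_pos: [0.471, 0.2429, 0.0838]
ft_force: [-0.3, -0.2, -2.9]
tcp_pos: [0.471, 0.2429, 0.0838]
ft_force: [0.5, -0.5, -3.3]
```

About 3.2 N, also light, so the right-hand tin is the full one. I'll set this one back and return to it.

Converted, 0.0555 m / 0.8 = 0.0694, 0.054 m / 0.8 = 0.0675.

```bash
echo '[[0, 0, 0, 0, 0, 0.0313, 0.05], [0, 0, 0, 0, 0, 0.0563, 0.05], [0, 0, 0, 0, 0, 0.0638, 0.05], [0, 0, 0, 0, 0, 0.0675, 0.05], [0, 0, 0, 0, 0, 0.0694, 0.05], [0, 0, 0, 0, 0, 0.0694, 0.05], [0, 0, 0, 0, 0, 0.0694, 0.05], [0, 0, 0, 0, 0, 0.0694, 0.05]]' | python3 drive.py; echo '[[0, 0, 0, 0, 0, 0, 0.085], [0, 0, 0, 0, 0, 0, 0.085], [0, 0, 0, 0, 0, 0, 0.085], [0, 0, 0, 0, 0, 0, 0.085], [0, 0, 0, 0, 0, 0, 0.085], [0, 0, 0, 0, 0, 0, 0.085]]' | python3 drive.py; echo '[[0, 0, 0, 0, 0, -0.0438, 0.085], [0, 0, 0, 0, 0, -0.0938, 0.085], [0, 0, 0, 0, 0, -0.1375, 0.085], [0, 0, 0, -0.0438, -0.0013, -0.1438, 0.085], [0, 0, 0, -0.0938, -0.0025, -0.1438, 0.085], [0, 0, 0, -0.1438, -0.0038, -0.1438, 0.085], [0, 0, 0, -0.1938, -0.005, -0.1438, 0.085], [0, 0, 0, -0.2438, -0.0063, -0.1438, 0.085]]' | python3 drive.py | grep tcp; echo '[[0, 0, 0, -0.05, 0, 0, 0.085], [0, 0, 0, -0.1, 0, 0, 0.085], [0, 0, 0, -0.15, 0, 0, 0.085], [0, 0, 0, -0.2, 0, 0, 0.085], [0, 0, 0, -0.25, 0, 0, 0.085], [0, 0, 0, -0.3, -0.0013, 0, 0.085], [0, 0, 0, -0.34, -0.0013, 0, 0.085], [0, 0, 0, -0.34, -0.0013, 0, 0.085]]' | python3 drive.py;  echo '[[0, 0, 0, 0, 0, 0, 0.085], [0, 0, 0, 0, 0, 0, 0.085]]' | python3 drive.py
python3 - <<'E'
from h import *
o=telemetry.get_obs(); print(rel([.464,-.2241,.026]).round(4))
im=viewer.get_image("scene"); cv2.imwrite("pics/sc2.png",cv2.resize(im["color"][90:320,160:420,::-1],None,fx=2.4,fy=2.4))
E
```

```text
t: 13.53
tcp_pos: [0.4713, 0.243, 0.0296]
tcp_rot: [0.708, 0.706, 0.0, 0.0]
ft_force: [-4.0, -1.8, 5.1]
opening: 0.0556
grasp_force: 54.5
t: 14.03
tcp_pos: [0.4711, 0.2429, 0.0282]
tcp_rot: [0.708, 0.706, 0.0, 0.0]
ft_force: [0.5, -0.1, -0.9]
opening: 0.0849
grasp_force: 0.0
tcp_pos: [0.4651, 0.0463, 0.1436]
tcp_rot: [0.708, 0.706, 0.0, 0.0]
t: 15.37
tcp_pos: [0.4631, -0.2298, 0.1432]
tcp_rot: [0.71, 0.704, -0.001, 0.001]
ft_force: [0.3, -0.0, -0.3]
opening: 0.0851
grasp_force: 0.0
t: 15.53
tcp_pos: [0.4634, -0.2237, 0.143]
tcp_rot: [0.708, 0.706, 0.0, -0.0]
ft_force: [0.2, -0.5, -0.1]
opening: 0.0853
grasp_force: 0.0
[-0.0006  0.0006  0.117 ]
```

View pics/sc2.png

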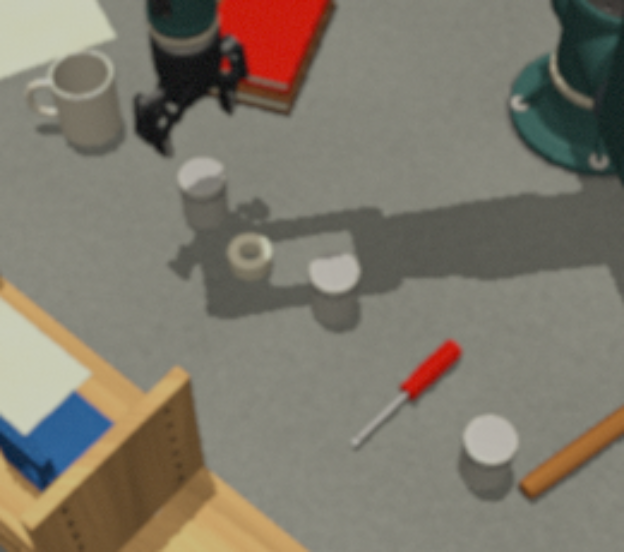

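All three tins stand upright, at about (202,190), (333,290) and (488,455). I'm grasping the full one on the right.

Converted, 0.116 m / 0.8 = 0.145, 0.114 m / 0.8 = 0.1425.

```bash
echo '[[0, 0, 0, -0.0006, 0, 0.045, 0.085], [0, 0, 0, -0.0006, 0, 0.09, 0.085], [0, 0, 0, -0.0006, 0, 0.125, 0.085], [0, 0, 0, -0.0006, 0, 0.1425, 0.085], [0, 0, 0, -0.0006, 0, 0.145, 0.085], [0, 0, 0, -0.0006, 0, 0.145, 0.085], [0, 0, 0, -0.0006, 0, 0.145, 0.05], [0, 0, 0, -0.0006, 0, 0.145, 0.05]]' | python3 drive.py 60 | grep tcp_p;echo '[[0, 0, 0, 0, 0, 0, 0.05], [0, 0, 0, 0, 0, 0, 0.05], [0, 0, 0, 0, 0, 0, 0.05], [0, 0, 0, 0, 0, 0, 0.05]]' | python3 drive.py; echo '[[0, 0, 0, 0, 0, -0.0125, 0.05], [0, 0, 0, 0, 0, -0.0438, 0.05], [0, 0, 0, 0, 0, -0.0813, 0.05], [0, 0, 0, 0, 0, -0.1188, 0.05], [0, 0, 0, 0, 0, -0.1563, 0.05], [0, 0, 0, 0, 0, -0.1813, 0.05], [0, 0, 0, 0, 0, -0.185, 0.05], [0, 0, 0, 0, 0, -0.185, 0.05]]' | python3 drive.py;  echo '[[0, 0, 0, 0, 0, 0, 0.05], [0, 0, 0, 0, 0, 0, 0.05]]' | python3 drive.py
python3 - <<'E'
from h import *
print(rel([.618,.187,.173]).round(4))
E
```

```text
tcp_pos: [0.4651, -0.2249, 0.0295]
t: 16.58
tcp_pos: [0.4648, -0.2252, 0.0299]
tcp_rot: [0.708, 0.706, 0.0, 0.002]
ft_force: [-1.0, 0.8, 5.7]
opening: 0.0552
grasp_force: 64.8
t: 17.25
tcp_pos: [0.4639, -0.2249, 0.1764]
tcp_rot: [0.708, 0.706, 0.0, 0.001]
ft_force: [-0.1, -0.1, -6.7]
opening: 0.055
grasp_force: 66.2
t: 17.42
tcp_pos: [0.4621, -0.2237, 0.1722]
tcp_rot: [0.708, 0.706, -0.001, -0.003]
ft_force: [-0.8, -0.6, -7.0]
opening: 0.0554
grasp_force: 66.2
[ 4.112e-01  1.547e-01 -3.000e-04]
```

Converted, 0.26 m / 0.8 = 0.325, 0.155 m / 0.8 = 0.1938.

```bash
echo '[[0, 0, 0, 0.025, 0.0063, 0, 0.05], [0, 0, 0, 0.0625, 0.0188, 0, 0.05], [0, 0, 0, 0.1063, 0.0338, 0, 0.05], [0, 0, 0, 0.15, 0.05, 0, 0.05], [0, 0, 0, 0.1938, 0.0663, 0, 0.05], [0, 0, 0, 0.2375, 0.0825, 0, 0.05], [0, 0, 0, 0.2813, 0.1, 0, 0.05], [0, 0, 0, 0.325, 0.1163, 0, 0.05]]' | python3 drive.py | grep tcp_p; echo '[[0, 0, 0, 0.0438, 0.0163, 0, 0.05], [0, 0, 0, 0.0875, 0.035, 0, 0.05], [0, 0, 0, 0.125, 0.0525, 0, 0.05], [0, 0, 0, 0.1563, 0.065, 0, 0.05], [0, 0, 0, 0.175, 0.0725, 0, 0.05], [0, 0, 0, 0.1863, 0.075, 0, 0.05], [0, 0, 0, 0.1875, 0.075, 0, 0.05], [0, 0, 0, 0.1875, 0.075, 0, 0.05]]' | python3 drive.py;  echo '[[0, 0, 0, 0, 0, 0, 0.05], [0, 0, 0, 0, 0, 0, 0.05], [0, 0, 0, 0, 0, 0, 0.05], [0, 0, 0, 0, 0, 0, 0.05], [0, 0, 0, 0, 0, 0, 0.05], [0, 0, 0, 0, 0, 0, 0.05]]' | python3 drive.py
python3 - <<'E'
from h import *
print(rel([.618,.187,.173]).round(4), telemetry.get_obs()["joint_vel"].round(3))
for n in("scene","top"):
    im=viewer.get_image(n); cv2.imwrite(f"pics/{n}3.png",cv2.resize(im["color"][:,:,::-1],None,fx=1.4,fy=1.4))
E
```

```text
tcp_pos: [0.5565, 0.037, 0.1725]
t: 18.75
tcp_pos: [0.6169, 0.1845, 0.1733]
tcp_rot: [0.708, 0.706, -0.002, -0.001]
ft_force: [0.2, -0.7, -5.9]
opening: 0.0549
grasp_force: 66.2
t: 19.25
tcp_pos: [0.6178, 0.1845, 0.1756]
tcp_rot: [0.708, 0.706, 0.0, 0.0]
ft_force: [-0.4, 0.4, -7.7]
opening: 0.0551
grasp_force: 66.2
[0.0025 0.0002 0.0026] [ 0.005  0.003 -0.002  0.001 -0.002  0.001]
```

View pics/scene3.png

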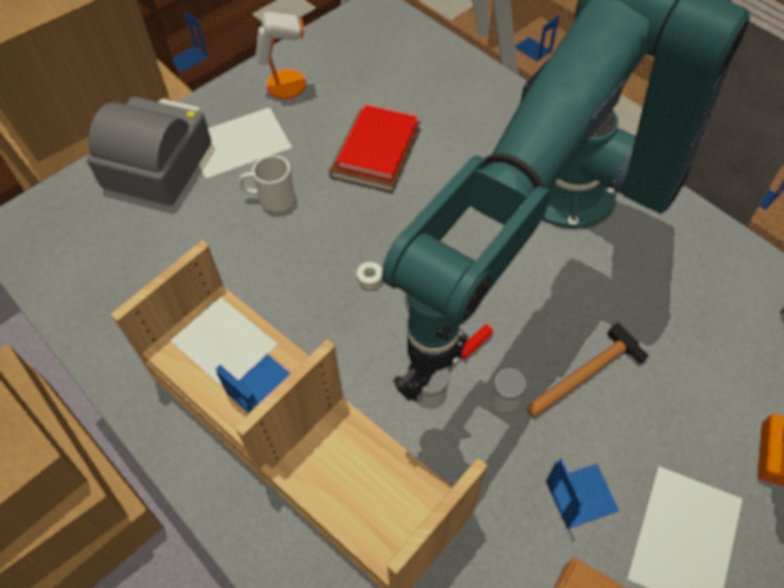

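View pics/top3.png

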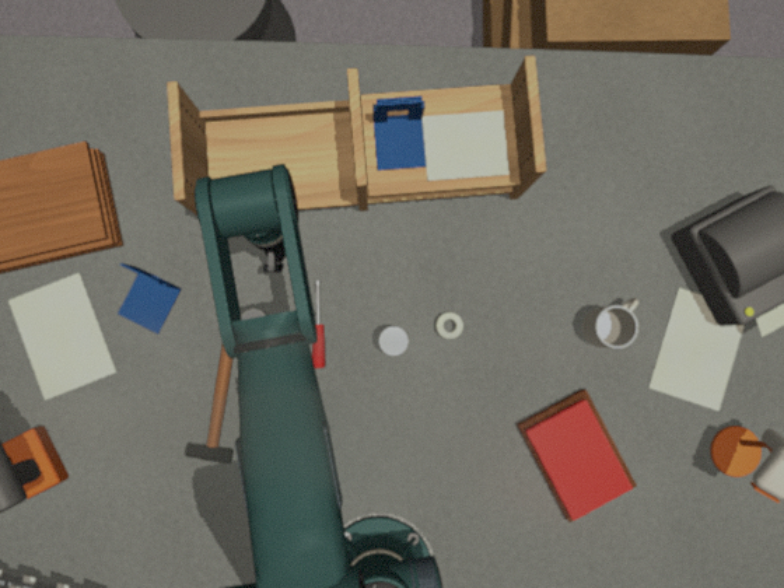

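The tin is held upright in front of the open bay, at about (435,385) in the scene view, clear of the uprights. Everything else is unmoved. I'll let it settle, then hand in.

Converted, 0.002 m / 0.8 = 0.0025.

```bash
echo '[[0, 0, 0, 0.0025, 0, 0, 0.05], [0, 0, 0, 0.0025, 0, 0, 0.05], [0, 0, 0, 0.0025, 0, 0, 0.05], [0, 0, 0, 0.0025, 0, 0, 0.05], [0, 0, 0, 0.0025, 0, 0, 0.05], [0, 0, 0, 0.0025, 0, 0, 0.05], [0, 0, 0, 0.0025, 0, 0, 0.05], [0, 0, 0, 0.0025, 0, 0, 0.05]]' | python3 drive.py; python3 -c "
from rig import bot, viewer, telemetry
print(bot.close_job())"
```

```text
t: 20.02
tcp_pos: [0.6178, 0.1869, 0.1753]
tcp_rot: [0.708, 0.706, -0.0, 0.0]
ft_force: [0.3, -0.0, -6.6]
opening: 0.0552
grasp_force: 66.2
the job is handed in; nothing more can be done
None
```

I handed the job in at about 20 s with the full tin (the right-hand one, about 6.5 N against about 3 N for the other two) held upright and still in front of the unhung bay, about 37 mm from its front with its underside about 145 mm up; the two lighter tins stand back where they were.

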